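# Unlatch the trailer hitch and hold its tongue up off the ball

## Robot

A 6-joint arm with a two-finger parallel gripper is mounted at the origin on the work surface. World frame = base frame: x ahead of the robot, y to its left, z up, the work surface at z = 0. Lengths are in mm, angles in rad, forces in N, time in s.
With the tool pointing down it reaches from about 350 to 775 mm from the base axis. Payload 7.3 kg.
Tool frame: the origin (TCP) lies midway between the tips of the shut fingers; the grasp point (between the pads) lies 19 mm behind it; z points along the fingers, y is the line along which they close (so a half turn about z gives the same grasp; the last joint's range is limited). The gripper opens to 92 mm and grips with 3 to 60 N. Pads are 19 mm wide; open, the fingers measure 130 mm over their backs; the gripper's body (75 mm by 190 mm) begins 47 mm behind the grasp point.
Start: joints at [1.2, 0.342, 1.524, -0, 1.275, -0.146], TCP at [117.012, 511.814, 226.741] pointing down, gripper open.
Joint ranges: [-2.53, 2.53], [-0.77, 2.02], [0.04, 2.7], [-1, 4.14], [0.28, 2.66], [-3.11, 3.11]. Speed limits (rad/s): [2.57, 2.57, 3.14, 3.14, 3.14, 3.14].

## Interface

Orientations are given as [roll, pitch, yaw] about the fixed x, y, z axes, in that order (R = Rz(yaw) Ry(pitch) Rx(roll)).
In Python, from plant import bot gives the robot as it stands.
- The arm moves only by the tool jog_arm, never from a script. Its arguments are lists of equal length, an entry for each row: "dp": the shift along the tool's x, y, z in m, a list of three; "twist": the turn about the tool's z in degrees. A call has 1 to 10 rows; each row shifts and turns the commanded pose from where the row before left it, along the tool's axes as they then stand; what a row does not reach is not made up. A row lasts 1/8 s, in which the tool goes at most 62.5 mm and 10.7 degrees, less where a joint would pass 70% of its speed; a pose out of reach is approached as far as the arm can. A call is refused whole if a number of a shift passes 0.0625 or a number of a turn 10.7, either way. A call with a gripper value outside its range is refused whole. "jaw" is the finger opening in m, from 0 to 0.0918, set as the call begins (left out, the last holds). The fingers move at their own pace and stop on an object; the grip force is fixed at half the most. Time passes only in rows, so rows that do not move let the fingers close. It gives the time, the measured TCP pose, the force, the opening and the grip force at its end, in the units of the state.
- bot.get_obs(): the state, without advancing time (a new reading comes with each control period).
- bot.capture(name): name is "scene" or "top"; returns the picture (400x640x3 uint8, blue, green, red); there is no depth.
- bot.camera_params(name): a dict with "fx", "fy", "cx", "cy" (pixels), "k1" (the pictures are not rectified: a ray, as slopes to the right and down, at radius r is drawn at 1 + k1 r^2 times it, then the intrinsics apply), "R" (3x3) and "t" (3): a world point X has camera coordinates R X + t. Camera axes: x right, y down, z forward; pixel columns grow to the right and rows downward; lengths in mm; the calibration is good to about 2 mm. A picture is of the moment at which its call begins. camera_params takes no time and is no camera call.
- bot.close_job(): hands the job in; it is judged then, once.
Trained networks look in the newest picture that a camera, given by its name, has taken for a name from the list of things; names that differ only in an ending like _2 or _b are one class to them, and where a whole thing is asked for, a point or a joint stands for the part that bears it (a point fixed in the world has none). Each returns a list of dicts, best first, with "confidence" (0 to 1); they miss things now and then, are a little off and sometimes report something else, mostly with a low value. They report only what shows in the picture. A call takes as long as a camera call.
- bot.find_in(camera, label): "bbox" ([centre column, centre row, width, height] in pixels, round what is visible of it).
- bot.masks_of(camera, label): "pixels" (400x640 bool, what is visible of it) and "bbox" ([centre column, centre row, width, height] in pixels, round what is visible of it).
The state is a dict: "time": time; "joint_positions": joint angles; "dq": joint speeds; "tau": joint torques, N m; "tool_pos": TCP position; "tcp_rot": TCP orientation; "contact_force": force on the tool from outside, world axes, zero at the start; "moment": the same for the moment, N m; "grip_width": finger opening in mm; "finger_force": force on a finger pad.
Only numpy, scipy, OpenCV 4.12 (cv2) and the standard library are available. Lean on these libraries where they do the work, as an engineer would, in place of code of your own. Each camera call takes 0.05 s, during which the arm holds its last target. There are 200 camera calls.

## Task

On the hitch test board, take hold of the orange latch handle on top of the coupler and pull the latch sideways against its spring, fully out, while the tongue is still down on the ball; then, with the latch pulled, lift the tongue off the ball. Finish still gripping the latch handle, holding the coupler still about 10 cm above where it sat, and leave the jar, the screwdriver and the tape roll alone.

Things in the scene. Friction and masses are not known exactly. Their poses are not given: they have to be found in the camera images.
- hitch: Fixed plywood board (480 x 150 x 12 mm) with a steel tow ball (50 mm diameter, centre 75 mm above the bench) at one end, a blue pivot bracket (120 mm high, 130 mm wide at its foot) at the other. Origin on the bench under the ball; x level from ball to pivot (pivot at x = 340, board from -75 to 405 mm), z up, y level: the way the latch is pulled. Place and yaw vary.
- tongue_pivot (a point): Fixed centre of the tongue's hinge pin in the blue bracket, 340 mm along the hitch's x from the ball, 90 mm above the bench. The pin lies along the hitch's y.
- tongue (a joint): Tongue angle (rad): 0 = down on the ball, grows as the coupler end rises, up to 0.7. A 40 mm square aluminium tube with a dark steel coupler (92 x 74 mm, top 114 mm above the bench when down) over the ball. Tongue and latch weigh about 0.9 kg and fall back if let go (some 5 N at the coupler). It rises no more than a few mm unless the latch is out.
- coupler (a point): Centre of the coupler's socket, carried by the tongue, axes as the hitch's when down. It coincides with the ball's centre (75 mm above the bench) while the tongue is down.
- latch (a joint): Latch slide's travel (m): 0 = home, jaw under the ball's collar; grows as it is pulled along the hitch's +y; stop at 0.018. From 0.010 the jaw is clear. The spring pushes back 6 N at home, 11 N at the stop; let go, it slides home, and until the coupler is 60 mm up the ball is then in its way. It is guided on the tongue and lifts with it: the tongue can be lifted by the handle.
- latch_grip: Orange upright latch handle with black ribs on top of the coupler, 24 (y) x 34 (x) x 58 mm tall, over the ball when home. Origin on its centre line, 155 mm above the bench with the tongue down (top 180, foot 122 mm on the flat orange strap); axes as the hitch's; moves with latch and tongue. Free on both y sides. Gripped across y, it turns between the pads as the tongue rises.
- jar: Bystander: amber glass jar with a white lid, 64 mm diameter, 85 mm tall, origin under its centre.
- screwdriver: Bystander: screwdriver lying on the bench, some 200 mm long, handle to its -x.
- tape: Bystander: blue roll of tape lying flat, 100 mm diameter, 24 mm tall, origin under its centre.

How it is judged:
By the outcome, as a careful person would: the job done as asked, in the order asked, and still so for the second after the job is handed in, while the arm keeps its last pose, push and grip.
It also fails if it takes over 32 s, if anything falls off the work surface, if the arm or the gripper's body presses on something with over 40 N, if the wrist force passes 120 N, or if a joint passes its speed limit or range.

## Working session

There is one attempt and no reset: what is moved stays moved. The work goes in short steps, Python scripts to look and compute and a tool call to move; the robot and the scene stay as the last step left them, time stands still between calls to the robot, and variables do not carry over. Pictures are saved under pics/ and viewed, at most 10 in all, crops included, and the job is handed in when it is done.

Besides the shell and the picture viewer there is one more tool, called after "Request:" as name(argument=value, ...) on one line, values as JSON. jog_arm: Moves the arm, as the interface text tells. Its arguments: {"type":"object","properties":{"dp":{"type":"array"},"twist":{"type":"array"},"jaw":{"type":"number"}},"required":["dp","twist"]}

```bash
mkdir -p pics; python3 - <<'E'
from plant import bot
import cv2,numpy as np
o=bot.get_obs();print(o)
for c in("scene","top"):
    im=bot.capture(c);cv2.imwrite(f"pics/{c}0.png",im)
    p=bot.camera_params(c);print(c,p)
    for l in("latch_grip","coupler","hitch","tongue","jar","screwdriver","tape"):
        for d in bot.find_in(c,l)[:2]: print(l,np.round(d["bbox"],1),round(d["confidence"],2))
E
```

```text
{'time': 0.0, 'joint_positions': array([ 1.19999906e+00,  3.42732826e-01,  1.52507652e+00, -2.72030210e-05,
        1.27537800e+00, -1.45976620e-01]), 'dq': array([ 0.00141252,  0.00048686, -0.00147196, -0.00041124,  0.00094679,
        0.00059494]), 'tau': array([ 1.53106179e-03, -4.31235874e+01, -2.44218135e+01,  7.17500551e-02,
        5.58100606e-02, -1.22924225e-04]), 'tool_pos': array([116.85600687, 511.38853686, 226.01895278]), 'tcp_rot': array([-3.14001114e+00, -2.06226188e-04,  2.91677979e+00]), 'contact_force': array([-0.11662936, -0.47242126, -0.45399705]), 'moment': array([0.00664092, 0.04159246, 0.01850558]), 'finger_force': 0.0, 'grip_width': 91.87587399906081}
scene {'fx': 408.93017878270945, 'fy': 408.93017878270945, 'cx': 315.4052839411818, 'cy': 189.83153302814046, 'k1': -0.012057642353827466, 'R': array([[-0.5326372 ,  0.84633934, -0.00270746],
       [ 0.51882544,  0.32398805, -0.79110802],
       [-0.66866866, -0.42277826, -0.61167047]]), 't': array([ 312.08066436, -226.40348875, 1387.6416411 ])}
latch_grip [304.8 167.1  20.2  25.6] 0.92
coupler [370.  194.1 175.
[... 155 characters left out ...]
 20.8] 0.62
tape [247.2 196.9  38.9  35.2] 0.92
top {'fx': 434.43444238662767, 'fy': 434.43444238662767, 'cx': 322.12710846384255, 'cy': 200.4904630951734, 'k1': -0.12191123939751748, 'R': array([[ 0.09354696, -0.9956142 , -0.00115294],
       [-0.9742833 , -0.09130418, -0.20599903],
       [ 0.20499029,  0.02039387, -0.97855152]]), 't': array([ -38.0309173 ,  643.9457646 , 1116.80651909])}
latch_grip [342.4 217.2  15.9  13.1] 0.76
coupler [282.8 224.3 152.1  35.2] 0.56
hitch [280.9 233.4 173.5  70.4] 0.63
hitch [398.5 227.8  34.2  32.5] 0.51
tongue [286.7 223.5 148.4  36.8] 0.85
jar [379.4 165.7  27.1  26.5] 0.92
screwdriver [303.6 176.8  52.4  19.5] 0.58
tape [399.  228.1  36.4  29.2] 0.96
```

View pics/scene0.png

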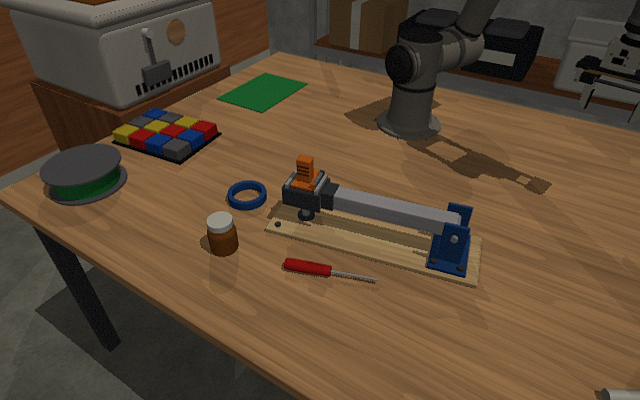

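View pics/top0.png

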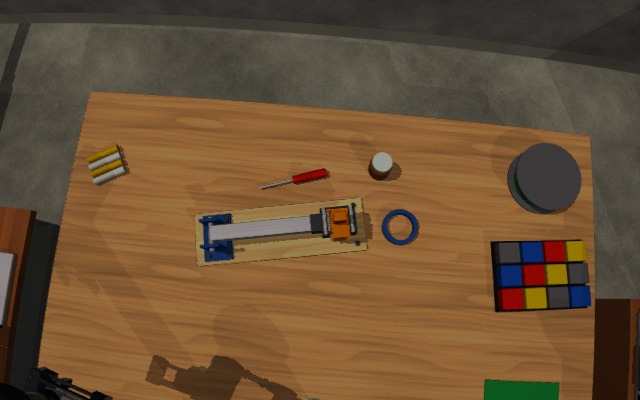

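The top view shows the hitch with its ball end on the right, handle near (341,217), and the pivot on the left at (215,237). The tape is at (400,227) and the jar at (380,165), both beyond the ball end. Hitch +x is therefore roughly world +y, and the latch is pulled roughly toward the robot.

```bash
cat > h.py <<'E'
from plant import bot
import cv2,numpy as np
from scipy.optimize import least_squares
def proj(c,X):
    p=bot.camera_params(c);q=np.atleast_2d(X)@p["R"].T+p["t"];s=q[:,:2]/q[:,2:]
    s=s*(1+p["k1"]*(s**2).sum(1,keepdims=True));return s*[p["fx"],p["fy"]]+[p["cx"],p["cy"]]
def onz(c,uv,z):
    return least_squares(lambda a:(proj(c,[a[0],a[1],z])-uv).ravel(),[500,200]).x
def H(h,P): # hitch (x,y,yaw) -> world
    c,s=np.cos(h[2]),np.sin(h[2]);P=np.atleast_2d(P)
    return np.c_[h[0]+c*P[:,0]-s*P[:,1],h[1]+s*P[:,0]+c*P[:,1],P[:,2]]
E
python3 - <<'E'
from h import *
cor=[(195,214),(362,199),(367,244),(198,265)]
for u in cor: print(u,onz("top",u,12).round(1))
cen={}
for c in("scene","top"):
    bot.capture(c); d=bot.masks_of(c,"latch_grip")[0]
    ys,xs=np.nonzero(d["pixels"]);cen[c]=np.array([xs.mean(),ys.mean()]);print(c,cen[c],d["bbox"],d["confidence"])
b=np.array([[x,y,z] for x in(-17,17) for y in(-12,12) for z in(122,180)])
def hull_c(c,h):
    k=cv2.convexHull(proj(c,H(h,b)).astype(np.float32));m=cv2.moments(k);return np.array([m["m10"],m["m01"]])/m["m00"]
# board corners: far(+worldx)= hitch y -75
bc=[(405,-75,12),(-75,-75,12),(-75,75,12),(405,75,12)]
def f(h): return np.r_[(proj("top",H(h,bc))-cor).ravel(),2*(hull_c("top",h)-cen["top"]),2*(hull_c("scene",h)-cen["scene"])]
r=least_squares(f,[500,0,1.6]);print(r.x,r.fun.round(1))
np.save("hitch.npy",r.x)
for n,z in(("jar",42),("tape",12)):
    print(n,onz("top",bot.find_in("top",n)[0]["bbox"][:2],z))
print("latch",H(r.x,[0,0,155]),"pivot",H(r.x,[340,0,90]))
E
```

```text
(195, 214) [582.8 382.7]
(362, 199) [671.2 -89.7]
(367, 244) [ 543.9 -113.4]
(198, 265) [439.7 352.7]
scene [304.55412371 168.3814433 ] [306.1, 169.4, 20.4, 23.2] 0.64
top [339.3988764  217.03932584] [341.9, 216.9, 16.7, 14.9] 0.68
[589.76569027 -28.6210402    1.76767498] [-0.1 -0.5 -0.6 -2.4  0.9  4.7 -0.5  0.9  2.  -0.9 -2.3 -1.6]
jar [ 765.70470392 -136.79259396]
tape [ 596.78764046 -197.65349014]
latch [[589.76569027 -28.6210402  155.        ]] pivot [[523.25854737 304.81081182  90.        ]]
```

```bash
cat >> h.py <<'E'
def toolvec(d):
    from scipy.spatial.transform import Rotation as R
    return R.from_euler("xyz",bot.get_obs()["tcp_rot"]).as_matrix().T@np.array(d,float)
E
python3 - <<'E'
from h import *
import math
h=np.load("hitch.npy");tgt=np.array([h[0],h[1],235]);o=bot.get_obs()
p0=o["tool_pos"];yaw=o["tcp_rot"][2]
tw=math.degrees(yaw-h[2]);N=16;step=(tgt-p0)/N
print("twist",tw,tw/N)
for k in range(N):
    y=yaw-math.radians(round(tw/N,2))*k
    print([round(v,4) for v in (np.array([step[0]*math.cos(y)+step[1]*math.sin(y),step[0]*math.sin(y)-step[1]*math.cos(y),-step[2]])/1000)])
E
```

```text
twist 65.8390745826573 4.1149421614160815
[np.float64(-0.0363), np.float64(-0.0263), np.float64(-0.0005)]
[np.float64(-0.0381), np.float64(-0.0237), np.float64(-0.0005)]
[np.float64(-0.0397), np.float64(-0.0209), np.float64(-0.0005)]
[np.float64(-0.0411), np.float64(-0.018), np.float64(-0.0005)]
[np.float64(-0.0423), np.float64(-0.015), np.float64(-0.0005)]
[np.float64(-0.0433), np.float64(-0.0119), np.float64(-0.0005)]
[np.float64(-0.044), np.float64(-0.0088), np.float64(-0.0005)]
[np.float64(-0.0445), np.float64(-0.0056), np.float64(-0.0005)]
[np.float64(-0.0448), np.float64(-0.0024), np.float64(-0.0005)]
[np.float64(-0.0449), np.float64(0.0008), np.float64(-0.0005)]
[np.float64(-0.0447), np.float64(0.004), np.float64(-0.0005)]
[np.float64(-0.0443), np.float64(0.0072), np.float64(-0.0005)]
[np.float64(-0.0437), np.float64(0.0104), np.float64(-0.0005)]
[np.float64(-0.0428), np.float64(0.0135), np.float64(-0.0005)]
[np.float64(-0.0417), np.float64(0.0165), np.float64(-0.0005)]
[np.float64(-0.0404), np.float64(0.0195), np.float64(-0.0005)]
```

Request:
jog_arm(dp=[[-0.036,-0.026,-0.002],[-0.038,-0.024,-0.002],[-0.04,-0.021,-0.002],[-0.041,-0.018,-0.002],[-0.042,-0.015,-0.002],[-0.043,-0.012,0],[-0.044,-0.009,0],[-0.0445,-0.006,0]], twist=[4.1,4.1,4.1,4.1,4.1,4.1,4.1,4.1], jaw=0.0918)

```text
time: 2.1
tool_pos: [353.1, 240.3, 237.0]
tcp_rot: [3.141, 0.0, 2.342]
contact_force: [1.0, 0.2, -0.7]
grip_width: 91.7
finger_force: 0.0
```

Request:
jog_arm(dp=[[-0.045,-0.002,0],[-0.045,0.001,0],[-0.045,0.004,0],[-0.044,0.007,0],[-0.044,0.01,0],[-0.043,0.0135,0],[-0.042,0.0165,0],[-0.04,0.0195,0],[0,0,0]], twist=[4.1,4.1,4.1,4.1,4.1,4.1,4.1,4.1,0])

```text
time: 3.22
tool_pos: [590.7, -31.2, 235.8]
tcp_rot: [-3.141, 0.0, 1.768]
contact_force: [-0.2, 0.0, 0.3]
grip_width: 92.1
finger_force: 0.0
```

```bash
python3 - <<'E'
from h import *
h=np.load("hitch.npy");im=bot.capture("scene")
b=np.array([[x,y,z] for x in(-17,17) for y in(-12,12) for z in(122,180)])
for u in proj("scene",H(h,b)): cv2.circle(im,tuple(int(v) for v in u),1,(255,255,0),-1)
for u in proj("scene",H(h,[(-75,75,12),(-75,-75,12),(405,-75,12),(405,75,12)])): cv2.circle(im,tuple(int(v) for v in u),2,(255,0,255),-1)
a=im[120:300,240:500];cv2.imwrite("pics/hov.png",cv2.resize(a,None,fx=3,fy=3,interpolation=cv2.INTER_CUBIC))
E
```

```text
(no output)
```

View pics/hov.png

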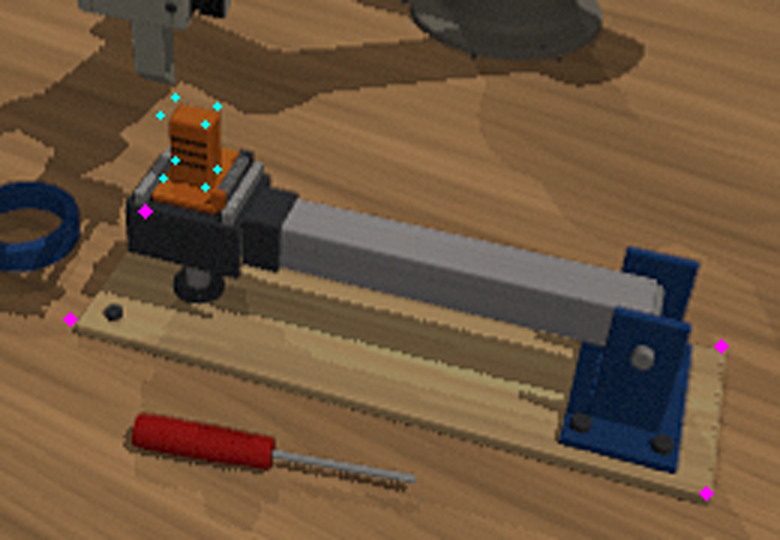

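The overlay sits about 3 px up and left of the real handle (real outline in the crop: columns 170–221, top at row 105). I'll refit using a zoomed top view.

```bash
python3 - <<'E'
import cv2
a=cv2.imread("pics/top0.png")[180:280,180:380];cv2.imwrite("pics/topz.png",cv2.resize(a,None,fx=4,fy=4,interpolation=cv2.INTER_CUBIC))
E
```

```text
(no output)
```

View pics/topz.png

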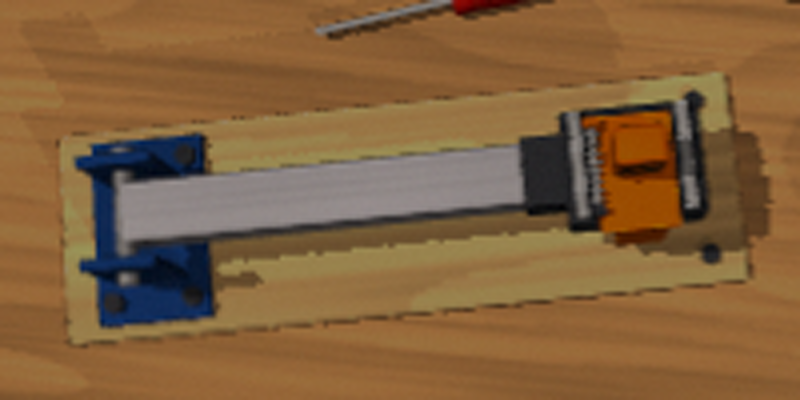

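```bash
python3 - <<'E'
from h import *
bc=[(405,-75,12),(-75,-75,12),(-75,75,12),(405,75,12)]
ct=[(195.5,215),(362,198.2),(367.2,249.2),(198,265.5)]
bs=[(-75,-75,12),(405,-75,12),(405,75,12)];cs=[(265,230),(475.7,285.7),(480.7,236.7)]
b=np.array([[x,y,z] for x in(-17,17) for y in(-12,12) for z in(122,180)])
def f(h):
    s=proj("scene",H(h,b));t=proj("top",H(h,b))
    return np.r_[(proj("top",H(h,bc))-ct).ravel(),(proj("scene",H(h,bs))-cs).ravel(),
     s[:,0].min()-296.7,s[:,0].max()-313.5,s[:,1].min()-155,
     t[:,0].min()-333,t[:,0].max()-347.5,t[:,1].min()-210,t[:,1].max()-223]
r=least_squares(f,[590,-28,1.7],loss="soft_l1");h=r.x
print(h,f(h).round(1));np.save("hitch.npy",h)
o=bot.get_obs();print(o["tool_pos"],o["tcp_rot"],"twist",np.degrees(o["tcp_rot"][2]-h[2]))
print(toolvec(np.array([h[0],h[1],138])-o["tool_pos"]))
E
```

```text
[588.72839568 -27.47019613   1.76170058] [-0.9 -2.  -0.8 -1.1  0.1  0.  -1.2 -0.1 -1.2 -3.3  0.4 -0.9  0.2 -0.3
 -2.1 -0.2 -2.4 -0.7  0.2 -0.3  1.3]
[589.63283955 -29.6619665  235.90375005] [-3.14053261e+00 -7.41275503e-04  1.77043273e+00] twist 0.5003154489485684
[ 2.25502772 -0.34804017 97.90587249]
```

Request:
jog_arm(dp=[[0.002,0,0.02],[0,0,0.02],[0,0,0.02],[0,0,0.015],[0,0,0.01],[0,0,0.01],[0,0,0.002],[0,0,0]], twist=[0.5,0,0,0,0,0,0,0])

```text
time: 4.28
tool_pos: [589.2, -26.9, 139.9]
tcp_rot: [3.141, 0.0, 1.763]
contact_force: [0.4, -0.3, 0.5]
grip_width: 91.2
finger_force: 0.0
```

```bash
python3 - <<'E'
from plant import bot
import cv2
s=bot.capture("scene")[110:230,240:360];t=bot.capture("top")[160:280,270:390]
cv2.imwrite("pics/low.png",cv2.resize(cv2.hconcat([s,t]),None,fx=3.3,fy=3.3,interpolation=cv2.INTER_CUBIC))
E
```

```text
(no output)
```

View pics/low.png

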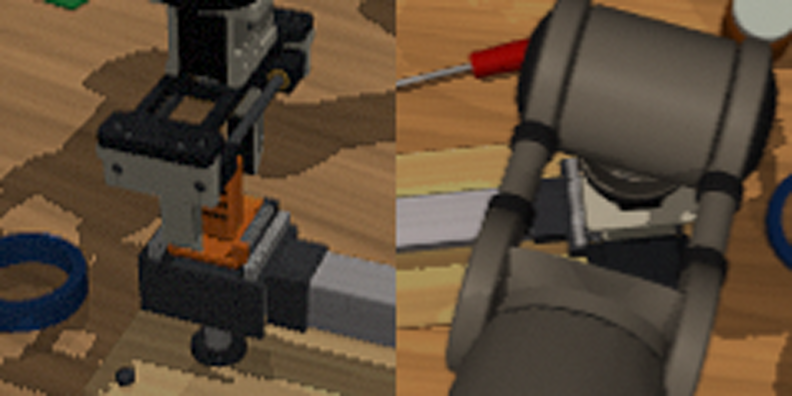

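The handle stands between the open fingers in the scene view, with the near finger at columns about 163–203 and the handle at 203–242. I'll check alignment along hitch x before closing.

```bash
python3 - <<'E'
from h import *
h=np.load("hitch.npy")
P=[(-9.5,-65,150),(9.5,-65,150),(9.5,-46,150),(-17,-12,180),(17,-12,180),(17,12,180),(17,-12,140)]
print(((proj("scene",H(h,P))-[240,110])*3.3).round(0))
E
```

```text
[[159. 242.]
 [187. 249.]
 [198. 232.]
 [180. 159.]
 [228. 169.]
 [241. 150.]
 [229. 219.]]
```

Request:
jog_arm(dp=[[0,0,0],[0,0,0],[0,0,0],[0,0,0],[0,0,0],[0,0,0],[0,0,0],[0,0,0]], twist=[0,0,0,0,0,0,0,0], jaw=0.0)

```text
time: 5.38
tool_pos: [589.0, -26.8, 139.7]
tcp_rot: [-3.142, -0.0, 1.763]
contact_force: [-0.4, -0.6, -0.8]
grip_width: 23.7
finger_force: 30.0
```

Request:
jog_arm(dp=[[0,-0.002,0],[0,-0.002,0],[0,-0.002,0],[0,-0.002,0],[0,-0.002,0],[0,-0.002,0],[0,-0.002,0],[0,-0.002,0],[0,0,0]], twist=[0,0,0,0,0,0,0,0,0])

```text
time: 6.5
tool_pos: [575.1, -29.5, 139.8]
tcp_rot: [3.138, 0.0, 1.763]
contact_force: [10.7, 1.9, -4.6]
grip_width: 23.5
finger_force: 30.0
```

Request:
jog_arm(dp=[[0,-0.001,0],[0,-0.001,0],[0,-0.001,0],[0,-0.001,0],[0,0,0],[0,0,0]], twist=[0,0,0,0,0,0])

```text
time: 7.25
tool_pos: [571.5, -30.3, 139.8]
tcp_rot: [3.137, 0.0, 1.763]
contact_force: [10.7, 3.0, -3.9]
grip_width: 23.9
finger_force: 30.0
```

Request:
jog_arm(dp=[[0,-0.001,0],[0,-0.0005,0],[0,0,0],[0,0,0]], twist=[0,0,0,0])

```text
time: 7.75
tool_pos: [571.2, -30.3, 140.2]
tcp_rot: [3.134, 0.001, 1.763]
contact_force: [14.4, 4.1, -4.7]
grip_width: 23.4
finger_force: 30.0
```

The latch is at its stop: 18 mm of travel, with force rising past the spring's. Next I lift along the arc about the pivot.

Request:
jog_arm(dp=[[0.001,0,-0.005],[0.0012,0,-0.005],[0.0012,0,-0.005],[0.0013,0,-0.005],[0.0014,0,-0.005],[0.0015,0,-0.005],[0.0015,0,-0.005],[0.0016,0,-0.005],[0.0017,0,-0.005],[0.0017,0,-0.005]], twist=[0,0,0,0,0,0,0,0,0,0])

```text
time: 9.0
tool_pos: [568.5, -16.7, 190.1]
tcp_rot: [3.134, 0.001, 1.764]
contact_force: [14.0, 2.4, -6.2]
grip_width: 24.2
finger_force: 30.0
```

Request:
jog_arm(dp=[[0.0018,0,-0.005],[0.0019,0,-0.005],[0.002,0,-0.005],[0.002,0,-0.0048],[0.0021,0,-0.0048],[0.0022,0,-0.0047],[0.0023,0,-0.0047],[0.0023,0,-0.0047],[0.0024,0,-0.0046],[0.0025,0,-0.0046]], twist=[0,0,0,0,0,0,0,0,0,0])

```text
time: 10.25
tool_pos: [564.4, 4.3, 237.8]
tcp_rot: [3.134, 0.001, 1.764]
contact_force: [15.1, 2.2, -6.5]
grip_width: 23.8
finger_force: 30.0
```

Request:
jog_arm(dp=[[0,0,-0.001],[0,0,0],[0,0,0],[0,0,0],[0,0,0]], twist=[0,0,0,0,0])

```text
time: 10.88
tool_pos: [564.3, 4.7, 238.6]
tcp_rot: [3.134, 0.0, 1.764]
contact_force: [15.3, 4.2, -5.9]
grip_width: 24.2
finger_force: 30.0
```

```bash
python3 - <<'E'
from plant import bot
import cv2
s=bot.capture("scene")[80:280,220:490]
cv2.imwrite("pics/up.png",cv2.resize(s,None,fx=2.9,fy=2.9,interpolation=cv2.INTER_CUBIC))
o=bot.get_obs();print(o["tool_pos"],o["contact_force"],o["time"],abs(o["dq"]).max())
E
```

```text
[564.28468735   4.69462765 238.58742779] [14.99573037  4.41788153 -5.72490254] 10.925 0.0014380673052284754
```

View pics/up.png

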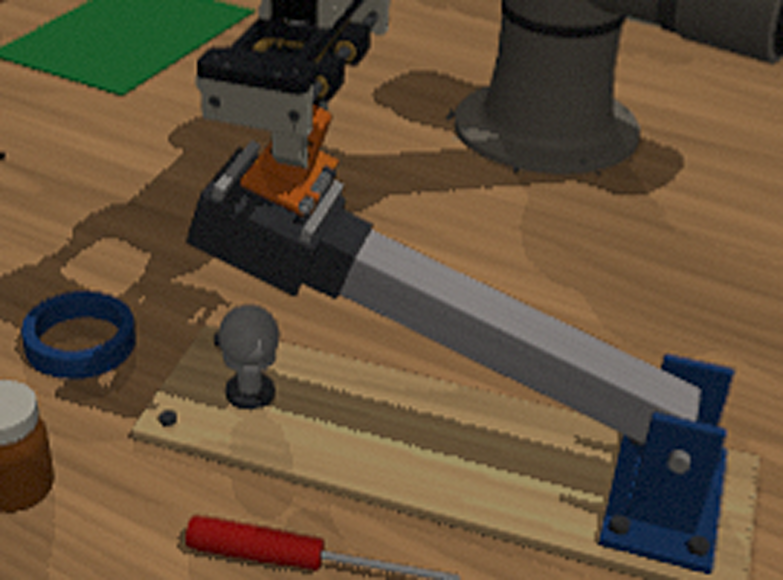

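The picture shows the tongue clear of the ball (ball at about (248,340)), the handle held between the pads, and the jar, tape and screwdriver untouched. The coupler is up about 100 mm and still.

```bash
python3 -c "
from plant import bot
print(bot.close_job())"
```

```text
the job is handed in; nothing more can be done
None
```

The job is handed in at about 11 s: I pulled the latch to its 18 mm stop with the tongue still down, then lifted the tongue off the ball, and the gripper is still holding the handle with the coupler about 10 cm up; the jar, screwdriver and tape roll were left alone.

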